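# Reset the air-line oiler: feed knob to its stop, five clicks back

### The arm

A 7-joint arm with a two-finger parallel gripper is mounted at the origin on a cart in front of the work surface, level with it; the furniture and walls round the work are solid. World frame = base frame: x ahead of the robot, y to its left, z up, the work surface at z = 0. Lengths are in m, angles in rad, forces in N, time in s.
With the tool pointing down it reaches from about 0.35 to 0.9 m from the base axis. Payload 19.9 kg.
Tool frame: the origin (TCP) lies between the finger pads; the fingertips stand 19 mm ahead of it and the grasp point (between the pads) is the TCP; z points along the fingers, y is the line along which they close (so a half turn about z gives the same grasp; the last joint's range is limited). The gripper opens to 94 mm and grips with 3 to 60 N. Pads are 16 mm wide; open, the fingers measure 119 mm over their backs; the gripper's body (75 mm by 177 mm) begins 78 mm behind the grasp point.
Start: joints at [1.282, 0.417, -0.01, 1.614, 0.005, 1.111, -0.053], TCP at [0.153, -0.606, 0.224] pointing down, gripper open.
Joint ranges: [-2.81, 2.81], [-0.39, 2.02], [-1.27, 1.25], [0.06, 2.57], [-1.19, 4.33], [0.19, 2], [-2.82, 2.82]. Speed limits (rad/s): [1.89, 1.89, 2.39, 2.39, 3.01, 3.01, 3.01].

### API

Orientations are given as a 3x3 rotation matrix whose columns are the frame's x, y, z axes.
In Python, from rig import robot gives the robot as it stands. Calls block until the motion is done:
- robot.move_ptp(position, orientation): joint-space move of the TCP to a pose.
- robot.move_linear(position, velocity=0.15, frame=None, threshold=None): straight line of the TCP; frame=None keeps the orientation; velocity is the mean speed in m/s. With threshold (N) it stops when the force on the tool has changed by that much, and returns True; else False.
- robot.goto_joints(angles): joint-space move.
- robot.gripper_to(opening): finger opening in m; the grip force is fixed at half the most; returns when the fingers have stopped.
- robot.pause(seconds).
- robot.ik(position, orientation): joint angles nearest the present ones, or None.
- robot.get_state(): the state.
- robot.grab_frame(name): name is "scene" or "top"; returns the picture (400x640x3 uint8, red, green, blue); there is no depth.
- robot.camera_info(name): a dict with "fx", "fy", "cx", "cy" (pixels), "dist" ([k1, k2, p1, p2, k3] as OpenCV has them; the pictures are not rectified), "rvec" (rotation vector, rad) and "tvec" (3), from world to camera coordinates, as OpenCV has them. Camera axes: x right, y down, z forward; pixel columns grow to the right and rows downward; lengths in m; the calibration is good to about 2 mm. A picture is of the moment at which its call begins. camera_info takes no time and is no camera call.
A pose or a line that the arm cannot do raises robot.PlanningError and nothing moves.
- robot.sign_off(): hands the job in; it is judged then, once.
The state is a dict: "time": time; "qpos": joint angles; "joint_vel": joint speeds; "effort": joint torques, N m; "ee_pos": TCP position; "tool_rot": TCP orientation; "force": force on the tool from outside, world axes, zero at the start; "moment": the same for the moment, N m; "opening": finger opening in m; "grasp_force": force on a finger pad.
Only numpy, scipy, OpenCV 4.12 (cv2) and the standard library are available. Lean on these libraries where they do the work, as an engineer would, in place of code of your own. Each camera call takes 0.05 s, during which the arm holds its last target. There are 200 camera calls.

### The job

The oiler of the air service unit on the bench feeds the drill too much oil. Pull its feed knob (the smaller, finely fluted one of the unit's two black knobs) up to unlock it, turn it clockwise gently to its stop, back it off five clicks from there, then push it down again to lock that setting. Do not force the knob at the stop, leave the larger regulator knob as it is set, and do not shove or tip the oil can.

Things in the scene. Friction and masses are not known exactly. Their poses are not given: they have to be found in the camera images.
- service_unit: Air service unit fixed to the bench: foot plate 112 x 176 x 10 mm, bracket at its back (+x), two aluminium heads 90 mm apart: filter-regulator (metal bowl, gauge in front) at y = +45 mm, oiler (clear bowl, amber oil) at y = -45 mm. Origin: its middle, at bench height; z up. Couplings reach y = +79 and -108 mm at 109 mm height. Highest point: the feed knob, 180 mm (186 mm when up).
- oil_knob_center (a point): On the upright axis of the oiler's feed knob, half-way up the knob when locked (163.5 mm over the bench); fixed to the unit, does not turn or rise with the knob. The knob is round, black, 36 mm across 18 fine flutes, and reaches 16 mm below and above this point. Fingers fit round it at any angle: the collar below is 41 mm across; the regulator's knob begins 66 mm from this axis.
- oil_collar_top (a point): Centre of the top of the fixed collar under the feed knob, 17.5 mm below oil_knob_center. Unlocked, the knob turns clockwise (seen from above) to shut the feed, anticlockwise to open it; 18 clicks to the turn (20 degrees each), each takes about 0.15 N m to pass and the knob rests only in clicks. At the start it is 6 to 12 clicks open, which nothing shows from outside.
- knob_lift (a joint): Height of the feed knob in m: 0 = pushed down and locked (splines keep it from turning), 0.006 = pulled fully up against its end; free to turn above 0.0045. Moving it up or down takes about 7 N and it stays where it is left. It goes down only while it rests in a click.
- needle_lift (a joint): Lift (m) of the feed needle on the knob's thread: 0 = knob at rest at its stop, itself a click position; +0.00002 per click open, far finer than the reading's noise, so go by feel. About 3 degrees past rest the knob meets the seat: 0.2 N m at 7 degrees, 0.4 at 13; at 14 (-0.000014) the seat is bruised. Let go, it springs back to rest; the first click back is counted from there.
- regulator_knob (a joint): Angle in rad of the regulator's knob (black, 45 mm across, 12 coarse ribs, its top 168 mm over the bench, on the unit at y = +45 mm); 0 as it is set, and it is to stay so.
- oil_can: Red drip oil can, 62 mm across, 165 mm high with its thin spout, standing loose beside the unit on the regulator's side; origin at the centre of its underside, z up.

How it is judged:
On the way, in this order (a step that is already met when the one before it is completed fails the run):
1. the feed knob is pulled up and unlocked (value of joint knob_lift above 0.0046 m), for 0.1 s.
2. the feed knob is turned down to its stop (value of joint needle_lift below 4e-06 m), for 0.1 s.
3. the knob is backed off five clicks (value of joint needle_lift between 9.2e-05 and 0.000108 m), for 0.2 s.
At the end, for the whole second after the job is handed in: The feed knob has been unlocked, shut to its stop and backed off, and now rests five clicks open (needle lift 0.1 mm, within 0.4 of a click), pushed down to within 1.2 mm of fully locked (all of step 3 and value of joint knob_lift below 0.0012 m); the robot touches nothing.
It fails at once if the knob is forced: the needle is pressed into its seat by more than 0.014 mm (14 degrees past its rest position at the stop) (value of joint needle_lift below -1.4e-05 m).
It fails at once if the regulator's knob is turned by more than 0.2 rad (value of joint regulator_knob above 0.2 rad or value of joint regulator_knob below -0.2 rad).
It fails at once if the oil can is shoved more than 30 mm or tipped (distance of oil_can from where it was at the start of the episode above 0.03 m or angle between oil_can's own z axis and vertical above 0.3 rad).
It also fails if it takes over 72 s, if anything falls off the work surface, if the arm or the gripper's body presses on something with over 40 N, if the wrist force passes 120 N, or if a joint passes its speed limit or range.

## Working session

There is one attempt and no reset: what is moved stays moved. The work goes in short steps, each a Python script; the robot and the scene stay as the last script left them, time stands still between calls to the robot, and variables do not carry over. Pictures are saved under pics/ and viewed, at most 10 in all, crops included, and the job is handed in when it is done.

```bash
ls; mkdir -p pics; python3 - <<'E'
from rig import robot
import cv2
for n in("scene","top"):
    cv2.imwrite(f"pics/{n}0.png",cv2.cvtColor(robot.grab_frame(n),cv2.COLOR_RGB2BGR)); print(robot.camera_info(n))
s=robot.get_state();print(s)
E
```

```text
pics
{'fx': 403.1782558964852, 'fy': 403.1782558964852, 'cx': 322.7231292100096, 'cy': 199.69396970598012, 'dist': array([-0.02238366,  0.        ,  0.        ,  0.        ,  0.        ]), 'rvec': array([ 0.62038858, -2.58493498,  1.2765653 ]), 'tvec': array([0.51545361, 0.18218192, 0.82651163])}
{'fx': 391.58489640470555, 'fy': 391.58489640470555, 'cx': 314.16055046867547, 'cy': 201.84077895139336, 'dist': array([-0.02750736,  0.        ,  0.        ,  0.        ,  0.        ]), 'rvec': array([ 2.18434033, -2.19152033,  0.0499954 ]), 'tvec': array([0.1409522 , 0.53967343, 0.92323081])}
{'time': 0.1, 'qpos': array([ 1.28246944,  0.41793955, -0.01029969,  1.61406251,  0.00468323,
        1.11071874, -0.05300745]), 'joint_vel': array([-0.00031201, -0.00067141, -0.0006644 , -0.00299635, -0.0013034 ,
       -0.0005643 ,  0.00203346]), 'effort': array([ 1.81496231e-03, -8.52574968e+01,  6.40012901e-01, -4.26695788e+01,
       -4.88960452e-02,  1.62356434e-02,  1.22341230e-04]), 'ee_pos': array([ 0.15262535, -0.60576599,  0.22389372]), 'tool_rot': array([[ 9.69695052e-01,  2.44318216e-01, -3.39101025e-04],
       [ 2.44318441e-01, -9.69694485e-01,  1.05084907e-03],
       [-7.20828235e-05, -1.10185178e-03, -9.99999390e-01]]), 'force': array([-0.31791423,  0.3229552 , -0.49701991]), 'moment': array([-0.00264917, -0.05114094,  0.03173568]), 'grasp_force': 0.0, 'opening': 0.09408415805360706}
```

View pics/scene0.png

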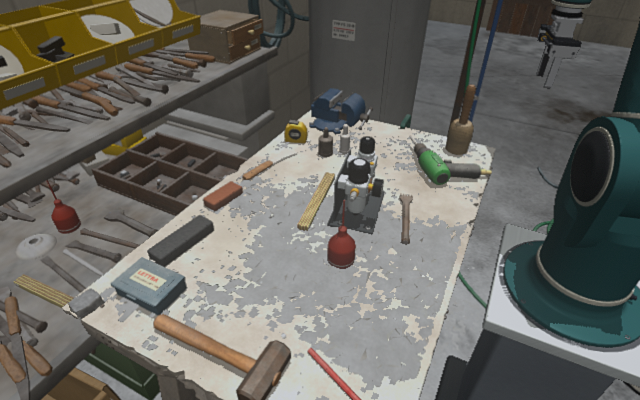

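View pics/top0.png

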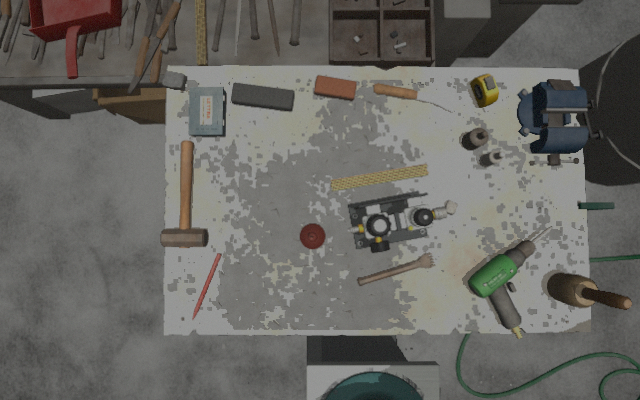

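```bash
python3 - <<'E'
import cv2,numpy as np
t=cv2.imread("pics/top0.png")[170:270,290:470]
s=cv2.imread("pics/scene0.png")[125:245,320:400]
cv2.imwrite("pics/c.png",np.hstack([cv2.resize(t,None,fx=2.5,fy=2.5,interpolation=2) if 0 else cv2.copyMakeBorder(cv2.resize(t,(450*1,250)),0,350,0,0,0),cv2.resize(s,(350,600))[:600] if 0 else cv2.copyMakeBorder(cv2.resize(s,(320,480)),0,120,0,0,0)]))
cv2.imwrite("pics/t.png",cv2.resize(t[10:90,50:170],(780,520),interpolation=cv2.INTER_CUBIC))
cv2.imwrite("pics/s.png",cv2.resize(s[0:80],(600,600),interpolation=cv2.INTER_CUBIC))
E
```

```text
(no output)
```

View pics/t.png

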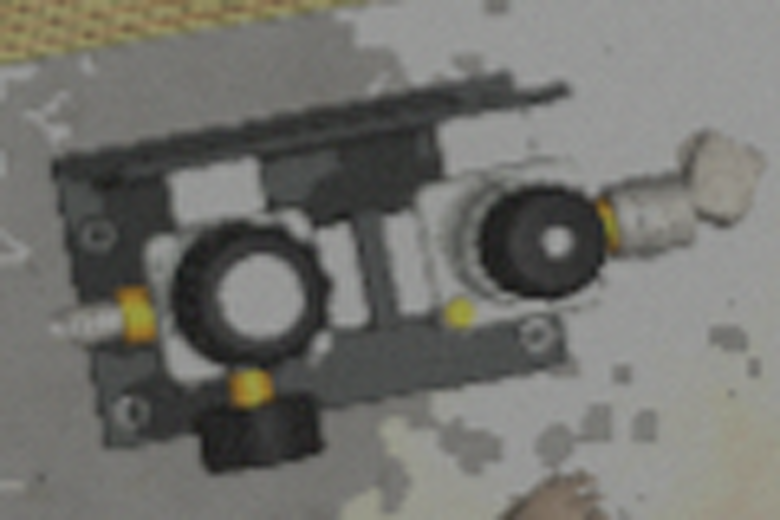

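View pics/s.png

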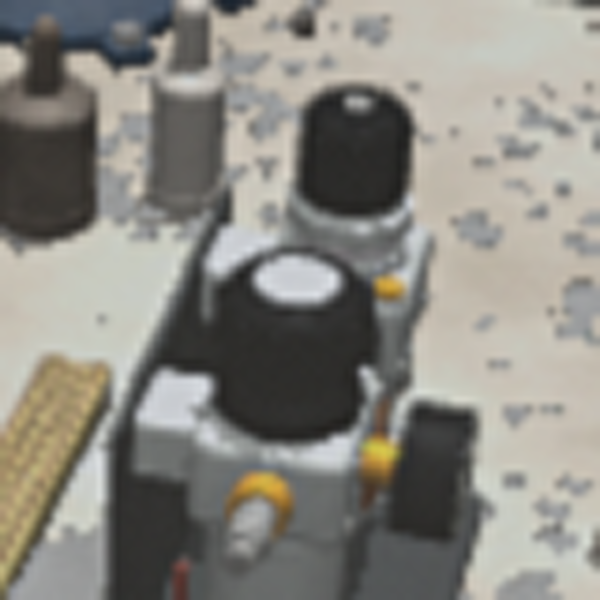

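The top crop shows the feed knob's cap dot at about (425.5, 216.7) and the regulator's cap at (380.0, 224.8). In the scene view they are at about (367.5, 138.3) and (359.4, 162.0). Next I triangulate and check the heights and the 90 mm spacing.

```bash
cat > h.py <<'E'
import cv2,numpy as np
from rig import robot
def ray(n,p):
    c=robot.camera_info(n);K=np.array([[c['fx'],0,c['cx']],[0,c['fy'],c['cy']],[0,0,1]])
    u=cv2.undistortPoints(np.array([[p]],float),K,c['dist'])[0,0]
    R=cv2.Rodrigues(c['rvec'])[0]
    return -R.T@c['tvec'], R.T@np.array([*u,1])
def tri(a,b):
    A=[];B=[]
    for n,p in(("top",a),("scene",b)):
        o,d=ray(n,p);d=d/np.linalg.norm(d);P=np.eye(3)-np.outer(d,d);A.append(P);B.append(P@o)
    return np.linalg.lstsq(np.vstack(A),np.hstack(B),rcond=None)[0]
def atz(n,p,z):
    o,d=ray(n,p);return o+d*(z-o[2])/d[2]
def rot(a): # tool down, tool y axis at angle a from world +y ; x at angle a from world x
    c,s=np.cos(a),np.sin(a)
    return np.array([[c,s,0],[s,-c,0],[0,0,-1.]])
E
python3 - <<'E'
from h import *
O=((425.5,216.7),(367.5,138.3),.18);R=((380.0,224.8),(359.4,162.0),.168)
for a,b,z in(O,R): print(tri(a,b),atz("top",a,z),atz("scene",b,z))
o=atz("top",O[0],.18);r=atz("top",R[0],.168);d=r-o;print(np.hypot(*d[:2]),d)
print("can",atz("top",(312,236),.1))
p=.5*(o+atz("scene",O[1],.18))
q0=robot.get_state()['qpos']
for a in np.radians(range(-180,181,20)):
    q=robot.ik([o[0],o[1],.25],rot(a)); print(round(np.degrees(a)),None if q is None else np.round(q,2))
E
```

```text
[ 0.50145384 -0.08238252  0.17789157] [ 0.50077245 -0.08207993  0.18      ] [ 0.50080315 -0.07837613  0.18      ]
[0.485291   0.00577322 0.16594089] [0.48511385 0.00601983 0.168     ] [0.48433843 0.00895791 0.168     ]
0.08948049765422376 [-0.0156586   0.08809976 -0.012     ]
can [0.4610837  0.14323108 0.1       ]
-180 [ 0.83  0.27 -0.85  1.85  0.23  1.12  1.47]
-160 [ 1.    0.34 -1.08  1.85  0.33  1.15  1.72]
-140 [ 1.    0.34 -1.08  1.85  0.33  1.15  2.07]
-120 [ 1.    0.34 -1.08  1.85  0.33  1.15  2.42]
-100 [ 1.    0.34 -1.08  1.85  0.33  1.15  2.77]
-80 [-0.8   0.31  1.09  1.9  -0.31  1.12 -2.56]
-60 [ 0.43  0.2  -0.37  1.86  0.08  1.1  -2.59]
-40 [ 0.48  0.2  -0.43  1.86  0.09  1.1  -2.25]
-20 [ 0.51  0.21 -0.47  1.86  0.1   1.1  -1.91]
0 [ 0.55  0.21 -0.51  1.86  0.12  1.1  -1.58]
20 [ 0.58  0.22 -0.55  1.86  0.13  1.1  -1.23]
40 [ 0.61  0.22 -0.58  1.86  0.13  1.1  -0.89]
60 [ 0.63  0.23 -0.61  1.86  0.14  1.1  -0.55]
80 [ 0.66  0.23 -0.64  1.85  0.15  1.11 -0.21]
100 [ 0.68  0.24 -0.67  1.85  0.16  1.11  0.13]
120 [ 0.71  0.24 -0.7   1.85  0.17  1.11  0.47]
140 [ 0.73  0.25 -0.73  1.85  0.18  1.11  0.81]
160 [ 0.78  0.26 -0.79  1.85  0.2   1.11  1.14]
180 [ 0.83  0.27 -0.85  1.85  0.23  1.12  1.47]
```

```bash
python3 - <<'E'
from h import *
p=np.array([.5008,-.0808,.30]);a=np.radians(160)
robot.move_linear([*robot.get_state()['ee_pos'][:2],.30],velocity=.2)
robot.goto_joints(robot.ik(p,rot(a)))
robot.gripper_to(.056)
def show():
    s=robot.get_state();print(round(s['time'],2),s['ee_pos'].round(4),s['qpos'].round(3),s['force'].round(2),s['moment'].round(3),round(s['opening'],4),s['grasp_force'])
    return s
show()
robot.move_linear([*p[:2],.171],velocity=.08,threshold=8);s=show()
y=s['tool_rot'][:,1];c=s['ee_pos'].copy();e=[]
for sg in(1,-1):
    hit=robot.move_linear(c+sg*.016*y,velocity=.02,threshold=4);s=show();e.append(s['ee_pos']);print(hit)
    robot.move_linear(c,velocity=.04)
m=(e[0]+e[1])/2;print("offset along y",(m-c)@y,(e[0]-e[1])@y)
c=c+((m-c)@y)*y
robot.move_linear(c,velocity=.03);show()
cv2.imwrite("pics/s1.png",cv2.resize(cv2.cvtColor(robot.grab_frame("scene"),cv2.COLOR_RGB2BGR)[60:220,270:450],(720,600)[:2]))
E
```

```text
3.62 [ 0.5008 -0.0808  0.3   ] [ 0.766  0.198 -0.757  1.786  0.145  1.214  1.189] [-0.65 -0.72 -0.  ] [ 0.064 -0.167  0.041] 0.0561 0.0
5.39 [ 0.501  -0.0808  0.1713] [ 0.7    0.348 -0.716  1.937  0.278  0.955  1.074] [ 0.18  0.23 -0.07] [ 0.004 -0.161  0.012] 0.0563 0.0
5.97 [ 0.5044 -0.0709  0.1711] [ 0.68   0.354 -0.718  1.932  0.283  0.958  1.049] [-0.67 -1.88  2.24] [-0.626  0.013 -0.043] 0.0562 1.3548510351392906
True
6.97 [ 0.4971 -0.0913  0.1713] [ 0.722  0.345 -0.713  1.941  0.273  0.954  1.099] [1.34 2.48 2.84] [ 0.814 -0.609 -0.023] 0.056 1.6110705582832452
True
offset along y -0.00033495631720378155 0.021637164595273057
7.65 [ 0.5008 -0.0813  0.1713] [ 0.701  0.349 -0.715  1.936  0.278  0.958  1.075] [-0.35 -0.45  0.19] [ 0.061 -0.161  0.02 ] 0.0565 0.0
```

View pics/s1.png

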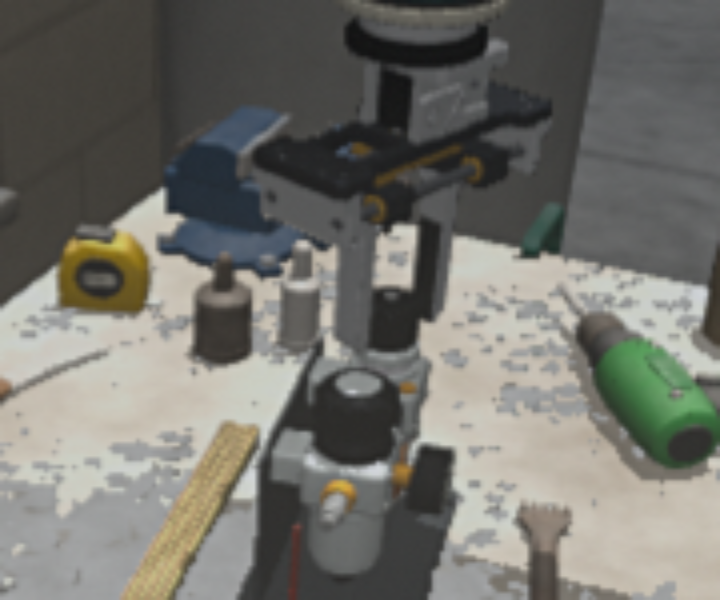

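The picture shows the fingers straddling the feed knob evenly, clear of the regulator. Next I rotate the wrist 90° and centre on the other axis.

```bash
cat >> h.py <<'E'
def show():
    s=robot.get_state();print(round(s['time'],2),s['ee_pos'].round(4),s['qpos'].round(3),s['force'].round(2),s['moment'].round(3),round(s['opening'],4),round(s['grasp_force'],1))
    return s
E
python3 - <<'E'
from h import *
q=robot.get_state()['qpos'].copy();q[6]+=np.pi/2
robot.goto_joints(q);s=show()
y=s['tool_rot'][:,1];c=s['ee_pos'].copy();e=[]
for sg in(1,-1):
    hit=robot.move_linear(c+sg*.016*y,velocity=.02,threshold=4);s=show();e.append(s['ee_pos']);print(hit)
    robot.move_linear(c,velocity=.04)
m=(e[0]+e[1])/2;print("offset",(m-c)@y,(e[0]-e[1])@y)
c=c+((m-c)@y)*y
robot.move_linear(c,velocity=.03);show()
robot.gripper_to(.03);show()
robot.pause(.2);show()
E
```

```text
9.16 [ 0.5008 -0.0813  0.1713] [ 0.701  0.349 -0.715  1.936  0.278  0.958  2.644] [-0.47 -0.13 -0.52] [ 0.105 -0.11  -0.074] 0.0557 0.0
9.72 [ 0.4911 -0.0777  0.1714] [ 0.709  0.33  -0.722  1.96   0.267  0.947  2.648] [ 4.5  -1.07 -0.44] [-0.007 -1.042  0.031] 0.0562 1.9
True
10.73 [ 0.5112 -0.0852  0.1709] [ 0.693  0.371 -0.708  1.909  0.289  0.969  2.643] [-0.52  0.38 -0.23] [0.099 0.037 0.052] 0.0562 0.2
True
offset -0.00036917812905848515 0.021511328052545593
11.41 [ 0.5013 -0.0815  0.1713] [ 0.701  0.351 -0.715  1.934  0.278  0.96   2.645] [-0.15  0.75 -0.39] [ 0.117 -0.122  0.012] 0.0562 0.0
11.88 [ 0.5012 -0.0814  0.1713] [ 0.701  0.351 -0.715  1.934  0.278  0.96   2.645] [ 0.73 -0.54 -1.09] [ 0.032 -0.277  0.007] 0.0343 30.0
12.08 [ 0.5012 -0.0814  0.1713] [ 0.701  0.351 -0.715  1.934  0.278  0.96   2.645] [ 1.34 -0.96 -1.39] [ 0.049 -0.394 -0.002] 0.0344 30.0
```

```bash
python3 - <<'E'
from h import *
c=robot.get_state()['ee_pos'].copy()
print(robot.move_linear(c+[0,0,.0075],velocity=.01,threshold=20));show()
s=show()
# noise check + first 2 clicks, 4 deg steps
q0=s['qpos'].copy();print(q0)
np.save("q0.npy",q0)
for k in range(1,11):
    q=q0.copy();q[6]-=np.radians(4*k);robot.goto_joints(q)
    t=robot.get_state()['time'];M=[]
    for i in range(4):
        robot.pause(.02);s=robot.get_state();M.append(s['moment'][2])
    print(4*k,np.degrees(s['qpos'][6]-q0[6]).round(2),np.round(np.mean(M),3),np.round(np.std(M),3),s['effort'][6].round(3),round(s['time'],2))
show()
E
```

```text
True
12.72 [ 0.5012 -0.0814  0.1774] [ 0.705  0.343 -0.719  1.928  0.27   0.972  2.652] [ 3.29 -0.14 -2.88] [ 0.053 -1.064 -0.009] 0.0344 30.0
12.72 [ 0.5012 -0.0814  0.1774] [ 0.705  0.343 -0.719  1.928  0.27   0.972  2.652] [ 3.29 -0.14 -2.88] [ 0.053 -1.064 -0.009] 0.0344 30.0
[ 0.70504284  0.34285012 -0.71890789  1.92813405  0.2698901   0.97171768
  2.65249257]
4 -3.88 0.143 0.007 -0.33 13.04
8 -7.84 -0.037 0.039 -0.174 13.36
12 -11.83 -0.033 0.019 -0.15 13.68
16 -15.83 -0.178 0.015 -0.003 13.99
20 -19.82 -0.006 0.008 -0.156 14.31
24 -23.82 0.006 0.024 -0.197 14.62
28 -27.83 -0.004 0.017 -0.148 14.94
32 -31.82 -0.012 0.026 -0.137 15.26
36 -35.83 -0.176 0.022 0.005 15.57
40 -39.83 -0.013 0.028 -0.154 15.89
15.89 [ 0.5011 -0.0813  0.1774] [ 0.705  0.343 -0.719  1.928  0.27   0.972  1.957] [ 1.22  0.7  -2.86] [ 0.258 -0.246  0.003] 0.0344 30.0
```

```bash
cat >> h.py <<'E'
def turn(a,n=3):
    q=np.load("q0.npy");q[6]+=np.radians(a);robot.goto_joints(q);M=[]
    for i in range(n):
        robot.pause(.02);s=robot.get_state();M.append((s['moment'][2],s['effort'][6]))
    m=np.mean(M,0);act=np.degrees(s['qpos'][6]-np.load("q0.npy")[6])
    print(a,round(act,2),m.round(3),round(s['time'],2));return m[0],m[1]
E
python3 - <<'E'
from h import *
for a in range(-42,-82,-2):
    if turn(a)[0]>.21: print("STOP");break
show()
E
```

```text
-42 -41.9 [ 0.013 -0.252] 16.19
-44 -43.91 [ 0.096 -0.327] 16.49
-46 -45.92 [-0.017 -0.209] 16.79
-48 -47.92 [-0.013 -0.222] 17.09
-50 -49.92 [-0.035 -0.249] 17.39
-52 -51.92 [-0.003 -0.224] 17.69
-54 -53.93 [-0.111 -0.121] 17.99
-56 -55.92 [-0.149 -0.106] 18.29
-58 -57.92 [-0.06  -0.189] 18.59
-60 -59.92 [-0.033 -0.216] 18.89
-62 -61.92 [ 0.04  -0.291] 19.19
-64 -63.92 [ 0.091 -0.336] 19.49
-66 -65.93 [ 0.065 -0.184] 19.79
-68 -67.93 [-0.022 -0.165] 20.09
-70 -69.93 [-0.062 -0.103] 20.39
-72 -71.93 [ 0.012 -0.131] 20.69
-74 -73.93 [-0.094 -0.05 ] 20.99
-76 -75.93 [-0.09  -0.036] 21.29
-78 -77.93 [-0.11  -0.044] 21.59
-80 -79.93 [-0.026 -0.126] 21.89
21.89 [ 0.5012 -0.0814  0.1774] [ 0.705  0.343 -0.719  1.928  0.27   0.972  1.258] [-0.86  5.7  -2.19] [ 1.454 -0.088 -0.036] 0.0341 30.0
```

```bash
python3 - <<'E'
from h import *
for a in(-90,-100,-108,-116): turn(a,2)
for k in range(6,14):
    b=-20*k
    turn(b)
    m4=turn(b-4)[0];m6=turn(b-6)[0]
    m=turn(b-7.5,4)[0]
    if m>.13 or m6>.17: print("SEAT at k",k); turn(b-7.5,5); turn(b,5); break
    turn(b-16)
show()
E
```

```text
-90 -89.94 [-0.035 -0.558] 22.22
-100 -99.95 [-0.081 -0.54 ] 22.54
-108 -107.95 [-0.019 -0.594] 22.84
-116 -115.95 [-0.023 -0.563] 23.14
-120 -119.93 [-0.014 -0.269] 23.44
-124 -123.93 [ 0.091 -0.396] 23.74
-126 -125.93 [-0.049 -0.115] 24.04
-127.5 -127.43 [-0.019 -0.087] 24.36
-136 -135.94 [-0.026 -0.466] 24.68
-140 -139.93 [-0.049 -0.262] 24.98
-144 -143.93 [ 0.127 -0.416] 25.28
-146 -145.92 [ 0.111 -0.276] 25.58
-147.5 -147.42 [ 0.161 -0.261] 25.9
SEAT at k 7
-147.5 -147.42 [ 0.185 -0.168] 26.23
-140 -139.92 [0.029 0.325] 26.57
26.57 [ 0.5013 -0.0813  0.1774] [ 0.705  0.343 -0.719  1.928  0.27   0.971  0.21 ] [ 1.37  5.25 -4.96] [ 1.363 -0.422  0.031] 0.0346 30.0
```

```bash
python3 - <<'E'
from h import *
for a in(-142,-144,-146,-148,-149.5):
    if turn(a,4)[0]>.3: break
turn(-147,4);turn(-144,4);turn(-140,5)
show()
E
```

```text
-142 -141.93 [ 0.    -0.141] 26.89
-144 -143.92 [ 0.105 -0.205] 27.21
-146 -145.92 [ 0.079 -0.206] 27.52
-148 -147.92 [ 0.173 -0.292] 27.84
-149.5 -149.42 [ 0.287 -0.343] 28.16
-147 -146.91 [ 0.224 -0.058] 28.48
-144 -143.91 [0.169 0.014] 28.79
-140 -139.92 [0.02  0.195] 29.12
29.12 [ 0.5014 -0.0813  0.1774] [ 0.705  0.343 -0.719  1.928  0.27   0.971  0.21 ] [ 0.62  5.39 -3.59] [ 1.386 -0.403 -0.003] 0.0341 30.0
```

The seat is confirmed: torque rises to 0.29 N m at 9.5° past rest, where an ordinary click passes with about 0. Now I back off 5 × 20°, counting the clicks by torque.

```bash
python3 - <<'E'
from h import *
robot.pause(.2)
for k in range(5):
    b=-140+20*k
    for d in(4,9,15,20): turn(b+d,2)
robot.pause(.3);show()
robot.gripper_to(.05);robot.pause(.2);show()
robot.gripper_to(.03);robot.pause(.2);s=show()
turn(-40)
E
```

```text
-136 -135.91 [-0.017  0.364] 29.61
-131 -130.91 [-0.     0.422] 29.89
-125 -124.9 [0.064 0.447] 30.18
-120 -119.91 [0.045 0.4  ] 30.46
-116 -115.91 [-0.12   0.452] 30.74
-111 -110.91 [0.017 0.447] 31.02
-105 -104.9 [0.048 0.464] 31.31
-100 -99.91 [0.002 0.406] 31.59
-96 -95.92 [-0.095  0.452] 31.88
-91 -90.91 [-0.046  0.442] 32.16
-85 -84.9 [0.056 0.458] 32.44
-80 -79.91 [0.06  0.403] 32.73
-76 -75.94 [-0.089  0.458] 33.01
-71 -70.93 [-0.021  0.435] 33.29
-65 -64.93 [0.054 0.449] 33.58
-60 -60.01 [0.052 0.434] 33.86
-56 -56.11 [-0.131  0.644] 34.14
-51 -51.2 [0.038 0.672] 34.42
-45 -45.21 [0.003 0.722] 34.71
-40 -40.26 [0.024 0.63 ] 34.99
35.29 [ 0.5012 -0.0814  0.1774] [ 0.705  0.343 -0.719  1.928  0.27   0.972  1.953] [-0.89  4.61 -2.87] [1.229 0.099 0.033] 0.0344 30.0
35.97 [ 0.5012 -0.0815  0.1774] [ 0.705  0.343 -0.719  1.928  0.27   0.972  1.954] [-0.09 -0.05  0.27] [ 0.132 -0.129  0.009] 0.05 0.0
36.57 [ 0.5011 -0.0814  0.1774] [ 0.705  0.343 -0.719  1.928  0.27   0.972  1.954] [-0.53  1.11  0.6 ] [ 0.231 -0.04  -0.007] 0.0342 30.0
-40 -40.0 [ 0.027 -0.011] 36.87
```

```bash
python3 - <<'E'
from h import *
c=robot.get_state()['ee_pos'].copy()
print(robot.move_linear([c[0],c[1],.1698],velocity=.01,threshold=22));show()
s=robot.get_state();q=s['qpos'].copy()
robot.gripper_to(.056);robot.pause(.1);s=show()
robot.move_linear([*s['ee_pos'][:2],.26],velocity=.1);show()
cv2.imwrite("pics/s2.png",cv2.resize(cv2.cvtColor(robot.grab_frame("scene"),cv2.COLOR_RGB2BGR)[125:205,320:400],(600,600),interpolation=cv2.INTER_CUBIC))
E
```

```text
True
37.54 [ 0.5012 -0.0814  0.1712] [ 0.7    0.352 -0.715  1.934  0.278  0.96   1.947] [-4.13  0.25 10.77] [ 0.122  0.702 -0.008] 0.034 30.0
38.19 [ 0.5009 -0.0813  0.1706] [ 0.7    0.352 -0.715  1.935  0.278  0.959  1.947] [-0.72 -0.7  -0.22] [ 0.075 -0.148 -0.026] 0.0555 0.0
39.23 [ 0.5006 -0.0813  0.2594] [ 0.752  0.242 -0.752  1.838  0.18   1.137  2.032] [ 0.04 -0.49 -0.15] [ 0.126 -0.097  0.003] 0.056 0.0
```

View pics/s2.png

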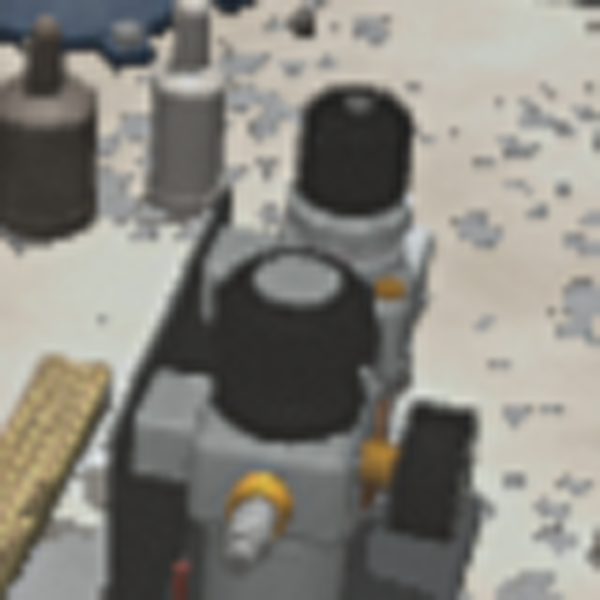

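The feed knob's cap is again at crop pixel (358, 102), the same as in the first picture, so the knob is back at its locked height. Nothing else has moved.

```bash
python3 -c "
from rig import robot
print(robot.sign_off())"
```

```text
the job is handed in; nothing more can be done
None
```

I shut the oiler's feed knob gently to its stop, backed it off five clicks and pushed it down to its locked height, then handed the job in at about 39 s; no verdict came back.

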